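Set the roller of a block-printing press to the step gauge

TASK

The roller of the bench press stands too low for the blocks we print next. Swing the eccentric's lever to raise it until the thin nose of the step gauge goes under the roller but the thick step does not; then try it: on the bed, slide the gauge nose-first under the middle of the roller, without forcing, until its step comes up against the roller. Draw the gauge back out and leave it standing flat on the near part of the bed, clear of the roller, and do not disturb the carved block on the bed or the hand ink roller lying nearby.

Things in the scene. Friction and masses are not known exactly. Their poses are not given: they have to be found in the camera images.
- press: Fixed green bench roller press. Origin on the table below the roller's middle; +x the way the gauge goes in (away from the robot), +y along the roller; yaw within 0.2 rad. Bed: flat aluminium, top 50 mm above the table, y -95 to 95, x -210 to 170 mm; a low 5 mm pull bar reaches x = -238. Cheeks (side plates) at |y| 106 to 118 mm, x -46 to 54 mm, 205 mm high.
- under_roller (a point): Point on the bed's top under the roller's middle (press frame x 0, y 0, z 50 mm; axes as the press). A clear guard with red lower edge hangs before the roller, cheek to cheek: lower edge at x = -58, 140 mm above the table; top at x = -45, 200 mm above the table. A vertical gripper strikes it before the gauge is home: lean back to the robot, about 40 degrees from vertical.
- roller: Black rubber roller, 70 mm diameter, 200 mm long along the press's y, turning freely on the eccentric shaft; origin at its centre. The gap under it is the height of this origin above the table minus 85 mm.
- eccentric (a joint): Eccentric shaft angle q, 0 to 1.83 rad; axis along press y at x = 9 mm, 107 mm above the table. At 0 the lever points to the robot, 20 degrees above level; growing q swings it up and over, away. Gap under the roller in mm: 22 + 9 sin(q - 0.873). Starts too tight, q 0 to 0.45 (gap 15 to 18). Stiff: about 0.8 N m (7 N at the grip) to turn; stays where it is left.
- lever_grip (a point): Middle of the black round grip at the lever's end: 20 mm diameter, 65 mm long along the press's y, at press y = -174 mm (robot's right), 110 mm from the eccentric axis. Its frame turns with the lever. The steel lever arm is 35 mm from this point towards the press, the cheek 56 mm.
- gauge: Loose step gauge, 0.17 to 0.34 kg, on the table left or right of the press, nose within 0.3 rad of press +x. Origin under the step face, +x to the nose. Nose: aluminium, 20 mm thick, 40 wide, x 0 to 40. Step: brass, 24 thick, 40 wide, x -44 to 0. Wooden handle on the step, 20 mm across y, 24 deep, leaning back (-x) 40 degrees from vertical, axis from x -22, z 24 to x -57, z 65 mm (red end).
- gauge_grip (a point): Point on the handle's axis 34 mm above the step along the lean: x = -44, z = 50 mm in the gauge's frame (axes as the gauge). Take it here across y with the fingers leaning like the handle.
- gauge_step (a point): Bottom of the step face, where nose and step meet (the gauge's origin; axes as the gauge). When the step meets the roller with the gap at 22 mm it is 12 mm short of under_roller (6 to 16 mm over the good range).
- carved_block: Wooden printing block with a grip, 90 x 120 x 50 mm, standing on the bed beyond the roller. Leave it.
- brayer: Hand ink roller, 170 mm long overall, lying on the table on the other side of the press from the gauge; origin at mid-length. Leave it.
Mind the look-alikes: they are no part of the job. Leave any green or orange look-alike of the gauge alone.

How it is judged:
On the way, in this order (a step that is already met when the one before it is completed fails the run):
1. the lever has been set so that the gap is between nose and step thickness (20 to 24 mm) (value of joint eccentric between 0.64 and 1.11 rad), for 0.3 s.
2. with the gap so set, the gauge stands on the bed with its nose under the roller and its step up against it (all of step 1 and x of gauge_step in the frame of under_roller between -0.022 and 0.005 m and y of gauge_step in the frame of under_roller between -0.06 and 0.06 m and z of gauge_step in the frame of under_roller below 0.004 m and angle between the x axis of gauge and the x axis of press, either way round below 0.35 rad), for 0.1 s.
At the end, for the whole second after the job is handed in: The eccentric stands at 0.64 to 1.11 rad (gap 20 to 24 mm), and the gauge stands flat (within 0.08 rad) and at rest on the near part of the bed, its step face at least 77 mm before the roller's middle (nose clear of the roller), released (all of step 1 and x of gauge_step in the frame of under_roller below -0.077 m and z of gauge_step in the frame of under_roller between -0.004 and 0.004 m and angle between gauge's own z axis and vertical below 0.08 rad and linear speed of gauge below 0.01 m/s and contact force between gauge and roller below 0.1 N); the robot touches nothing.
It fails at once if the gauge is forced against the roller (over 40 N) (contact force between gauge and roller above 40 N).
It fails at once if the carved block or the hand ink roller is disturbed (moved over 30 mm) (distance of any of carved_block, brayer from where it was at the start of the episode above 0.03 m).
It also fails if it takes over 72 s, if anything falls off the work surface, if the arm or the gripper's body presses on something with over 40 N, if the wrist force passes 120 N, or if a joint passes its speed limit or range.

ROBOT

A 6-joint arm with a two-finger parallel gripper is mounted at the origin on the work surface. World frame = base frame: x ahead of the robot, y to its left, z up, the work surface at z = 0. Lengths are in m, angles in rad, forces in N, time in s.
With the tool pointing down it reaches from about 0.3 to 0.95 m from the base axis. Payload 3.1 kg.
Tool frame: the origin (TCP) lies where the fingers leave the gripper's body, on its centre line; the fingertips stand 73 mm ahead of it and the grasp point (between the pads) lies 54 mm ahead of it; z points along the fingers, y is the line along which they close (so a half turn about z gives the same grasp; the last joint's range is limited). The gripper opens to 85 mm and grips with 20 to 120 N. Pads are 22 mm wide; open, the fingers measure 114 mm over their backs; the gripper's body (76 mm by 85 mm) begins 54 mm behind the grasp point. The pads swing forward as they close: fully open they stand 13 mm farther back than shut.
Start: joints at [-1.41, 0.308, 1.634, -0, 1.2, -0.07], TCP at [0.143, -0.608, 0.304] pointing down, gripper open.
Joint ranges: [-3.06, 3.06], [-0.79, 1.96], [0.05, 2.63], [-1.19, 4.34], [0.05, 2.64], [-2.94, 2.94]. Speed limits (rad/s): [2.79, 2.79, 3.14, 3.14, 3.14, 3.14].

INTERFACE

Orientations are given as a unit quaternion [x, y, z, w].
In Python, from cell import robot, eyes gives the robot as it stands.
- The arm moves only by the tool step_arm, never from a script. Its argument "rows" is a list that holds one entry, the list of rows, each a list of 5 numbers: the finger opening in m, from 0 to 0.0854, then the shift along the world's x, y, z in m, then the turn about the world's z in degrees. A call has 1 to 20 rows; each row shifts and turns the commanded pose from where the row before left it; what a row does not reach is not made up. A row lasts 1/8 s, in which the tool goes at most 62.5 mm and 10.7 degrees, less where a joint would pass 70% of its speed; a pose out of reach is approached as far as the arm can. A call is refused whole if a number of a shift passes 0.0625 or a number of a turn 10.7, either way. A call with a gripper value outside its range is refused whole. The fingers move at their own pace and stop on an object; the grip force is fixed at half the most. Time passes only in rows, so rows that do not move let the fingers close. It gives the time, the measured TCP pose, the force, the opening and the grip force at its end, in the units of the state.
- robot.read_state(): the state, without advancing time (a new reading comes with each control period).
- eyes.capture(name): name is "scene" or "top"; returns a dict with "img" (400x640x3 uint8, red, green, blue), "fov_y" (degrees; the focal length in pixels is half the picture's height over the tangent of half this angle, whatever the lens; pixels are square), "cx", "cy" (the principal point, pixels), "k1" (the pictures are not rectified: a ray, as slopes to the right and down, at radius r is drawn at 1 + k1 r^2 times it, then the intrinsics apply), "R" (3x3) and "t" (3): a world point X has camera coordinates R X + t. Camera axes: x right, y down, z forward; pixel columns grow to the right and rows downward; lengths in m; the calibration is good to about 2 mm. A picture is of the moment at which its call begins. There is no depth.
- robot.close_job(): hands the job in; it is judged then, once.
The state is a dict: "clock": time; "joint_positions": joint angles; "qd": joint speeds; "joint_torque": joint torques, N m; "tool_pos": TCP position; "tcp_rot": TCP orientation; "wrist_force": force on the tool from outside, world axes, zero at the start; "wrist_torque": the same for the moment, N m; "width": opening from 0.0 (shut) to 1.0 (fully open); "gripper_force": force on a finger pad.
Only numpy, scipy, OpenCV 4.12 (cv2) and the standard library are available. Lean on these libraries where they do the work, as an engineer would, in place of code of your own. Each camera call takes 0.05 s, during which the arm holds its last target. There are 200 camera calls.

## Working session

There is one attempt and no reset: what is moved stays moved. The work goes in short steps, Python scripts to look and compute and a tool call to move; the robot and the scene stay as the last step left them, time stands still between calls to the robot, and variables do not carry over. Pictures are saved under pics/ and viewed, at most 10 in all, crops included, and the job is handed in when it is done.

Besides the shell and the picture viewer there is one more tool, called as name([rows], argument=value, ...), one row to a line, values as JSON. step_arm: Moves the arm, as the interface text tells. Its arguments: {"type":"object","properties":{"rows":{"type":"array","items":{"type":"array","items":{"type":"array","items":{"type":"number"}}}}},"required":["rows"]}

```bash
ls; mkdir -p pics; python3 - <<'E'
from cell import robot, eyes
import cv2,pickle
d={}
for n in("scene","top"):
    c=eyes.capture(n);d[n]=c
    cv2.imwrite(f"pics/{n}0.png",cv2.cvtColor(c["img"],cv2.COLOR_RGB2BGR))
    print(n,c["fov_y"],c["cx"],c["cy"],c["k1"],c["R"],c["t"])
pickle.dump(d,open("c0.pkl","wb"))
print(robot.read_state())
E
```

```text
pics
scene 44.28210769535151 318.7776800276431 199.60240924452623 0.026600512347338578 [[ 0.14399008  0.98957273 -0.0035593 ]
 [ 0.67519366 -0.10087385 -0.7307106 ]
 [-0.72345032  0.10281187 -0.68267807]] [-0.1184743  -0.32277339  1.67611966]
top 44.31247752766353 318.624839351024 197.16204302706072 0.04917308105527301 [[-0.01150346 -0.99990446 -0.00766464]
 [-0.98821983  0.01253821 -0.15252656]
 [ 0.15260809  0.00581977 -0.98826965]] [0.03998538 0.61061247 1.26880327]
{'clock': 0.1, 'joint_positions': array([-1.40973997e+00,  3.08933012e-01,  1.63506757e+00, -9.08211529e-06,
        1.19970685e+00, -6.96806573e-02]), 'qd': array([-0.00035101, -0.0006897 , -0.00685372,  0.00170213,  0.00065285,
       -0.00104999]), 'joint_torque': array([-7.03031910e-04, -4.16408122e+01, -2.77644753e+01, -1.92287775e-04,
        4.05567553e-03,  7.93265144e-06]), 'tool_pos': array([ 0.1428212 , -0.60784703,  0.30274841]), 'tcp_rot': array([ 9.93351687e-01,  1.15114329e-01, -5.25187904e-05, -1.05609161e-03]), 'wrist_force': array([-0.24023776,  0.04099333,  0.44318185]), 'wrist_torque': array([ 0.04142972, -0.0843587 ,  0.04442143]), 'gripper_force': 0.0, 'width': 0.9975540731015944}
```

View pics/scene0.png

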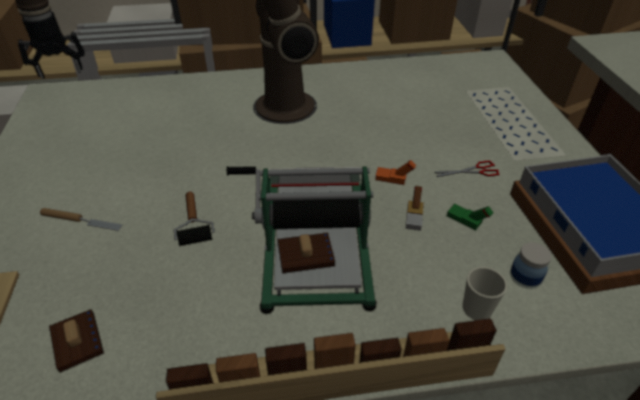

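View pics/top0.png

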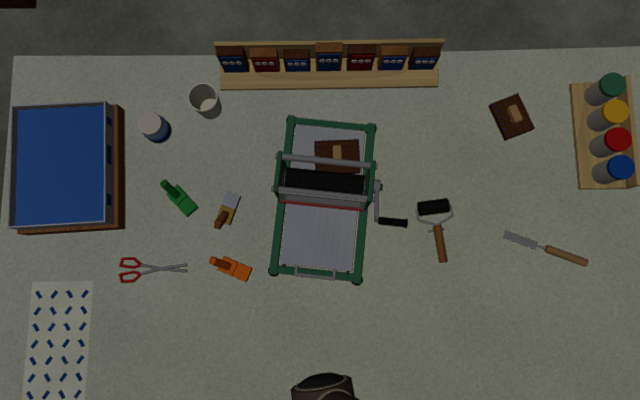

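The gauge candidates in the top view are the aluminium/brass/wood piece at (227,210), the green one at (178,197) and the orange one at (230,268). The first fits, with an aluminium nose, brass step and wooden handle. I'll confirm it in a crop that also covers the press and lever.

```bash
cat > h.py <<'E'
import numpy as np,cv2,pickle
def K(c):
    f=200/np.tan(np.radians(c["fov_y"])/2); return f
def proj(c,X):
    p=np.atleast_2d(X)@c["R"].T+c["t"]; s=p[:,:2]/p[:,2:]
    s=s*(1+c["k1"]*(s**2).sum(1,keepdims=True)); return s*K(c)+[c["cx"],c["cy"]]
def ray(c,uv):
    d=(np.array(uv,float)-[c["cx"],c["cy"]])/K(c); s=d.copy()
    for _ in range(20): s=d/(1+c["k1"]*(s@s))
    return -c["R"].T@c["t"], c["R"].T@np.array([s[0],s[1],1])
def onz(c,uv,z):
    o,d=ray(c,uv); return o+d*(z-o[2])/d[2]
def cap(name,fn=None,box=None,k=1):
    from cell import eyes
    c=eyes.capture(name); 
    if fn: crop(c,fn,box,k)
    return c
def crop(c,fn,box,k):
    a,b,w,h=box or (0,0,640,400)
    im=cv2.cvtColor(c["img"],cv2.COLOR_RGB2BGR)[b:b+h,a:a+w]
    im=np.clip(255*(im/255.)**.6,0,255).astype(np.uint8)
    cv2.imwrite(fn,cv2.resize(im,None,fx=k,fy=k,interpolation=cv2.INTER_CUBIC))
E
python3 - <<'E'
from h import *
d=pickle.load(open("c0.pkl","rb"))
crop(d["top"],"pics/topc.png",(205,110,220,180),3.3)
E
```

```text
(no output)
```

View pics/topc.png

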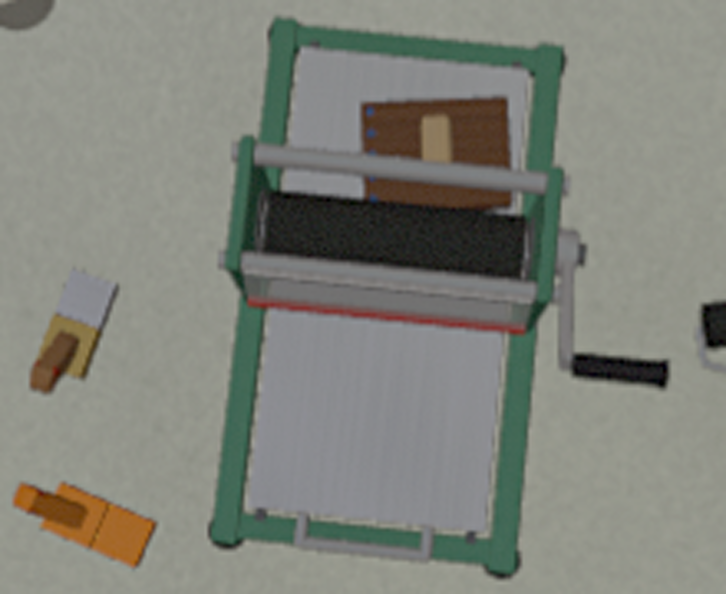

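The crop confirms the gauge: its nose is at (92,280) and its brass step at (72,345), both in crop pixels. Next I fit the press, gauge and lever poses.

```bash
cat > pose.py <<'E'
from h import *
from scipy.optimize import least_squares as LS
d=pickle.load(open("c0.pkl","rb"));T=d["top"]
px=lambda L:np.array(L)/3.3+[205,110]
def tf(p,X):
    c,s=np.cos(p[2]),np.sin(p[2]);X=np.atleast_2d(X).astype(float)
    return np.c_[p[0]+c*X[:,0]-s*X[:,1],p[1]+s*X[:,0]+c*X[:,1],X[:,2]]
def inv(p,X):
    X=np.atleast_2d(X).astype(float);c,s=np.cos(p[2]),np.sin(p[2]);a=X[:,0]-p[0];b=X[:,1]-p[1]
    return np.c_[c*a+s*b,-s*a+c*b,X[:,2]]
M=np.array([[-.21,.095,.05],[-.21,-.095,.05],[.17,.095,.05],[.17,-.095,.05],[-.058,.106,.14],[-.058,-.106,.14]])
U=px([[246,514],[489,535],[300,48],[530,68],[248,302],[524,330]])
f=lambda p:(proj(T,tf(p,M))-U).ravel()
rp=LS(f,[.55,0,0]);P=rp.x
G=np.array([[.04,.02,.02],[.04,-.02,.02],[0,.02,.024],[0,-.02,.024],[-.044,-.02,.024]])
UG=px([[72,269],[118,283],[56,316],[103,330],[84,378]])
rg=LS(lambda p:(proj(T,tf(p,G))-UG).ravel(),[.55,.3,0]);Gp=rg.x
def grip(q): a=q+np.radians(20); return np.array([.009-.11*np.cos(a),-.174,.107+.11*np.sin(a)])
if __name__=="__main__":
    print(P,rp.fun.round(1));print(Gp,rg.fun.round(1))
    for q in np.arange(0,.5,.1): print(q,tf(P,grip(q)),(proj(T,tf(P,grip(q)))[0]-[205,110])*3.3,"scene",proj(d["scene"],tf(P,grip(q))))
    print("axis",tf(P,[.009,0,.107]),"gaugegrip",tf(Gp,[-.044,0,.05]))
E
python3 pose.py
```

```text
[ 0.63187977  0.01724308 -0.11139246] [ 0.7 -1.3 -0.5 -0.3 -0.1  0.3 -0.5  0.8 -0.5  0.4  0.9  0.3]
[ 0.58937363  0.27682617 -0.30810723] [ 0.1  0.2  0.   0.1 -0.1 -0.4 -0.3 -0.4  0.3  0.5]
0.0 [[ 0.51875621 -0.14518855  0.14462222]] [614.96058843 387.48114654] scene [[240.89439844 173.27347491]]
0.1 [[ 0.52300208 -0.14566348  0.15475366]] [617.31436754 380.45760533] scene [[240.27249945 171.17269336]]
0.2 [[ 0.52823194 -0.14624847  0.16440797]] [619.71681449 372.0453302 ] scene [[239.62756706 169.45711735]]
0.30000000000000004 [[ 0.53439351 -0.14693767  0.17348867]] [622.14097585 362.31283395] scene [[238.9649734  168.15303372]]
0.4 [[ 0.54142524 -0.14772421  0.18190505]] [624.55851915 351.34999012] scene [[238.29055612 167.28441329]]
axis [[0.64082399 0.01624262 0.107     ]] gaugegrip [[0.54744562 0.29016941 0.05      ]]
```

step_arm([
  [[0,0.013,-0.057,0,0],[0,0.013,-0.057,0,0],[0,0.013,-0.057,0,0],[0,0.013,-0.057,0,0],[0,0.013,-0.057,0,0],[0,0.013,-0.057,0,0],[0,0.013,-0.057,0,0],[0,0.013,-0.057,0,0]],
])

```text
clock: 1.1
tool_pos: [0.2252, -0.9721, 0.2812]
tcp_rot: [0.993, 0.115, 0.003, 0.023]
wrist_force: [0.4, -0.3, 2.2]
width: 0.003
gripper_force: 0.0
```

```bash
cat > s.py <<'E'
from cell import robot
import numpy as np
from scipy.spatial.transform import Rotation as R
s=robot.read_state();m=R.from_quat(s["tcp_rot"]).as_matrix()
print(s["clock"],"q",s["joint_positions"].round(3),"p",s["tool_pos"].round(4),"z",m[:,2].round(3),"y",m[:,1].round(3),"tilt",np.degrees(np.arccos(-m[2,2])).round(1),"grasp",(s["tool_pos"]+.054*m[:,2]).round(4),"tip",(s["tool_pos"]+.073*m[:,2]).round(4),"F",s["wrist_force"].round(1),"w",round(s["width"],3),round(s["gripper_force"],1))
E
python3 s.py
```

```text
1.1 q [-1.387  1.297  0.05   0.003  1.747 -0.047] p [ 0.2252 -0.9721  0.2812] z [ 0.011 -0.046 -0.999] y [ 0.228 -0.972  0.047] tilt 2.7 grasp [ 0.2258 -0.9746  0.2273] tip [ 0.226  -0.9754  0.2083] F [ 0.4 -0.3  2.2] w 0.003 0.0
```

step_arm([
  [[0,0.013,-0.06,0,0],[0,0.013,-0.06,0,0],[0,0.013,-0.06,0,0],[0,0.013,-0.06,0,0],[0,0.013,-0.06,0,0],[0,0.013,-0.06,0,0]],
])

```text
clock: 1.85
tool_pos: [0.2367, -1.0413, 0.2337]
tcp_rot: [0.983, 0.114, 0.016, 0.146]
wrist_force: [-0.4, -1.4, -0.0]
width: 0.0
gripper_force: 0.0
```

```bash
python3 s.py
```

```text
1.85 q [-1.391  1.354  0.053  0.014  1.441 -0.051] p [ 0.2367 -1.0413  0.2337] z [ 0.065 -0.283 -0.957] y [ 0.219 -0.932  0.29 ] tilt 16.9 grasp [ 0.2402 -1.0566  0.1821] tip [ 0.2415 -1.062   0.1639] F [-0.4 -1.4 -0. ] w 0.0 0.0
```

```bash
cat > plan.py <<'E'
from cell import robot
import numpy as np
from scipy.spatial.transform import Rotation as R
from scipy.optimize import fsolve
s=robot.read_state();m=R.from_quat(s["tcp_rot"]);az=np.arctan2(s["tool_pos"][1],s["tool_pos"][0])
t=np.array([np.sin(az),-np.cos(az),0]) # +rotation swings -z outward
def F(v):
    r=R.from_rotvec(v[1]*t)*R.from_euler("z",v[0])*m; M=r.as_matrix(); return M
for a0 in(-1.2,-1.8,1.2,1.8,2.2,-2.2):
    v=fsolve(lambda v:[F(v)[2,1],F(v)[2,2]+np.cos(np.radians(40))],[a0,-.7]);M=F(v)
    print(np.degrees(v).round(1),M[:,2].round(2),M[:,1].round(2),"zaz",np.degrees(np.arctan2(M[1,2],M[0,2])).round(1),"base az",np.degrees(az).round(1))
E
python3 plan.py
```

```text
[-71.3 -42.8] [-0.4   0.51 -0.77] [-0.79 -0.62 -0.  ] zaz 128.1 base az -77.2
[-71.3 -42.8] [-0.4   0.51 -0.77] [-0.79 -0.62 -0.  ] zaz 128.1 base az -77.2
[ 70.5 -42.9] [ 0.14  0.63 -0.77] [ 0.98 -0.21 -0.  ] zaz 77.6 base az -77.2
[ 70.5 -42.9] [ 0.14  0.63 -0.77] [ 0.98 -0.21  0.  ] zaz 77.6 base az -77.2
[ 70.5 -42.9] [ 0.14  0.63 -0.77] [ 0.98 -0.21 -0.  ] zaz 77.6 base az -77.2
[-71.3 -42.8] [-0.4   0.51 -0.77] [-0.79 -0.62 -0.  ] zaz 128.1 base az -77.2
```

```bash
sed -i 's/for a0 in.*/for a0 in(-2,2):/; s/\[a0,-.7\]/[a0,.75]/' plan.py; python3 plan.py
```

```text
[-109.5   42.9] [-0.14 -0.63 -0.77] [-0.98  0.21 -0.  ] zaz -102.4 base az -77.2
[108.7  42.8] [ 0.4  -0.51 -0.77] [ 0.79  0.62 -0.  ] zaz -51.9 base az -77.2
```

step_arm([
  [[0,-0.003,0.012,0.02,9.9],[0,-0.003,0.012,0.02,9.9],[0,-0.003,0.012,0.02,9.9],[0,-0.003,0.012,0.02,9.9],[0,-0.003,0.012,0.02,9.9],[0,-0.003,0.012,0.02,9.9],[0,-0.003,0.012,0.02,9.9],[0,-0.003,0.012,0.02,9.9],[0,-0.003,0.012,0.02,9.9],[0,-0.003,0.012,0.02,9.9],[0,-0.003,0.012,0.02,9.9]],
])

```text
clock: 3.22
tool_pos: [0.2008, -0.8928, 0.4492]
tcp_rot: [0.477, 0.866, 0.126, 0.076]
wrist_force: [0.1, 0.3, 0.9]
width: 0.001
gripper_force: 0.0
```

```bash
python3 s.py; python3 plan.py
```

```text
3.225 q [-1.468  1.132  0.052  0.306  2.061 -1.901] p [ 0.2008 -0.8928  0.4492] z [ 0.252  0.146 -0.957] y [0.808 0.513 0.291] tilt 16.9 grasp [ 0.2144 -0.8849  0.3976] tip [ 0.2192 -0.8822  0.3794] F [0.1 0.3 0.9] w 0.001 0.0
[-2160.2    42.2] [ 0.4  -0.5  -0.77] [0.78 0.62 0.  ] zaz -51.7 base az -77.3
[141.6  43.5] [-0.14 -0.63 -0.77] [-0.98  0.21  0.  ] zaz -102.3 base az -77.3
```

step_arm([
  [[0,0.013,-0.06,0,0],[0,0.013,-0.06,0,0],[0,0.013,-0.06,0,0],[0,0.013,-0.06,0,0],[0,0.013,-0.06,0,0],[0,0.013,-0.06,0,0],[0,0.013,-0.06,0,0],[0,0.013,-0.06,0,0],[0,0.013,-0.06,0,0],[0,0.013,-0.06,0,0]],
])

```text
clock: 4.47
tool_pos: [0.253, -1.0248, 0.3107]
tcp_rot: [0.498, 0.842, -0.013, 0.206]
wrist_force: [0.1, 0.3, 0.3]
width: -0.001
gripper_force: 0.0
```

```bash
python3 s.py; python3 plan.py
```

```text
4.475 q [-1.44   1.287  0.053  0.308  1.519 -1.915] p [ 0.253  -1.0248  0.3107] z [ 0.335 -0.226 -0.915] y [0.844 0.503 0.184] tilt 23.8 grasp [ 0.2711 -1.037   0.2613] tip [ 0.2774 -1.0413  0.2439] F [0.1 0.3 0.3] w -0.001 0.0
[-22.7 -62. ] [-0.02  0.64 -0.77] [1.   0.03 0.  ] zaz 91.8 base az -76.1
[157.3  62. ] [ 0.02 -0.64 -0.77] [-1.   -0.03 -0.  ] zaz -88.2 base az -76.1
```

step_arm([
  [[0,0.014,-0.06,0,0],[0,0.014,-0.06,0,0],[0,0.014,-0.06,0,0],[0,0.014,-0.06,0,0],[0,0.014,-0.06,0,0],[0,0.014,-0.06,0,0],[0,0.014,-0.06,0,0]],
])

```text
clock: 5.35
tool_pos: [0.2857, -1.0966, 0.2465]
tcp_rot: [0.5, 0.807, -0.112, 0.293]
wrist_force: [-1.4, 0.6, 0.2]
width: 0.0
gripper_force: 0.0
```

```bash
sed -i 's/for a0 in.*/for a0 in(0,):/; s/\[a0,.75\]/[a0,.3]/' plan.py;python3 s.py; python3 plan.py
```

```text
5.35 q [-1.416  1.379  0.053  0.315  1.152 -1.923] p [ 0.2857 -1.0966  0.2465] z [ 0.361 -0.474 -0.804] y [0.873 0.474 0.112] tilt 36.5 grasp [ 0.3051 -1.1222  0.2031] tip [ 0.312  -1.1312  0.1879] F [-1.4  0.6  0.2] w 0.0 0.0
[44.4  7.6] [ 0.62 -0.19 -0.77] [0.29 0.96 0.  ] zaz -16.9 base az -75.4
```

step_arm([
  [[0,-0.004,0.016,0.02,8.8],[0,-0.004,0.016,0.02,8.8],[0,-0.004,0.016,0.02,8.8],[0,-0.004,0.016,0.02,8.8],[0,-0.004,0.016,0.02,8.8],[0,0.014,-0.06,0,0],[0,0.014,-0.06,0,0],[0,0.014,-0.06,0,0],[0,0.014,-0.06,0,0],[0,0.014,-0.06,0,0]],
])

```text
clock: 6.6
tool_pos: [0.2997, -1.0551, 0.2947]
tcp_rot: [0.19, 0.914, -0.087, 0.348]
wrist_force: [0.2, 0.5, -0.2]
width: 0.002
gripper_force: 0.0
```

```bash
python3 s.py; python3 plan.py
```

```text
6.6 q [-1.461  1.346  0.053  0.622  1.346 -2.64 ] p [ 0.2997 -1.0551  0.2947] z [ 0.603 -0.291 -0.742] y [ 0.407  0.913 -0.027] tilt 42.1 grasp [ 0.3323 -1.0708  0.2546] tip [ 0.3438 -1.0763  0.2405] F [ 0.2  0.5 -0.2] w 0.002 0.0
[-13.1  -2.5] [ 0.51 -0.39 -0.77] [ 0.6  0.8 -0. ] zaz -37.2 base az -74.1
```

step_arm([
  [[0,0.009,0.06,0,1.3],[0,0.009,0.06,0,1.3],[0,0.009,0.06,0,1.3],[0,0.009,0.06,0,1.3],[0,0.009,0.06,0,1.3],[0,0.009,0.06,0,1.3],[0,0.009,0.06,0,1.3],[0,0.009,0.06,0,1.3],[0,0.009,0.06,0,1.3],[0,0.009,0.06,0,1.3],[0,0.009,0.06,0,1.3],[0,0.009,0.06,0,1.3],[0,0.009,0.06,0,1.3],[0,0.009,0.06,0,1.3],[0,0.009,0.06,0,1.3],[0,0,0,0,0]],
])

```text
clock: 8.6
tool_pos: [0.4567, -0.2182, 0.3248]
tcp_rot: [0.059, 0.942, -0.02, 0.331]
wrist_force: [-0.3, -0.7, 0.6]
width: -0.0
gripper_force: 0.0
```

```bash
python3 s.py
```

```text
8.6 q [-0.699 -0.189  2.232  0.641  0.607 -2.588] p [ 0.4567 -0.2182  0.3248] z [ 0.62  -0.076 -0.781] y [0.125 0.992 0.002] tilt 38.7 grasp [ 0.4902 -0.2224  0.2826] tip [ 0.502  -0.2238  0.2678] F [-0.3 -0.7  0.6] w -0.0 0.0
```

step_arm([
  [[0,-0.005,0.018,-0.042,0],[0,-0.005,0.018,-0.042,0],[0,-0.005,0.018,-0.042,0],[0,-0.005,0.018,-0.042,0],[0,0,0,0,0]],
])

```text
clock: 9.22
tool_pos: [0.4414, -0.1414, 0.1802]
tcp_rot: [0.067, 0.948, -0.023, 0.312]
wrist_force: [0.7, -0.5, 0.2]
width: -0.0
gripper_force: 0.0
```

```bash
python3 s.py; python3 -c "
from h import *
c=cap('scene','pics/pre.png',(180,110,220,170),3)"
```

```text
9.225 q [-0.52  -0.005  2.424  1.073  0.249 -2.941] p [ 0.4414 -0.1414  0.1802] z [ 0.587 -0.086 -0.805] y [ 0.142  0.99  -0.002] tilt 36.4 grasp [ 0.4732 -0.146   0.1367] tip [ 0.4843 -0.1477  0.1215] F [ 0.7 -0.5  0.2] w -0.0 0.0
```

View pics/pre.png

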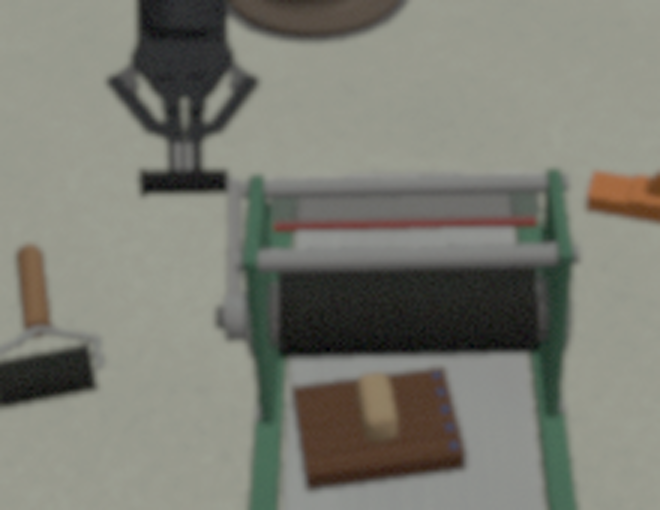

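The closed fingers stand just on the robot side of the lever grip, which is at crop (183,182). Next I push it forward and up.

step_arm([
  [[0,0.02,-0.002,0.008,0],[0,0.02,-0.002,0.008,0],[0,0.009,-0.001,0.007,0],[0,0.009,-0.001,0.007,0],[0,0.009,-0.001,0.007,0],[0,0.009,-0.001,0.007,0],[0,0.009,-0.001,0.007,0],[0,0.009,-0.001,0.007,0],[0,0,0,0,0]],
])

```text
clock: 10.4
tool_pos: [0.5337, -0.1517, 0.2371]
tcp_rot: [0.067, 0.948, -0.023, 0.309]
wrist_force: [-5.3, 2.9, -10.2]
width: 0.002
gripper_force: 5.1
```

```bash
python3 s.py; cat > lev.py <<'E'
from pose import *
import sys
T=cap('top',sys.argv[1],(205,110,220,180),3)
for q in np.arange(.2,1.3,.1): print(round(q,1),((proj(T,tf(P,grip(q)))[0]-[205,110])*3).round())
E
python3 lev.py pics/lev.png
```

```text
10.4 q [-0.429  0.052  2.203  0.554  0.322 -2.336] p [ 0.5337 -0.1517  0.2371] z [ 0.584 -0.084 -0.808] y [ 0.142  0.99  -0.001] tilt 36.1 grasp [ 0.5652 -0.1563  0.1934] tip [ 0.5763 -0.1579  0.1781] F [ -5.3   2.9 -10.2] w 0.002 5.1
0.2 [563. 338.]
0.3 [566. 329.]
0.4 [568. 319.]
0.5 [570. 308.]
0.6 [572. 297.]
0.7 [574. 284.]
0.8 [576. 271.]
0.9 [578. 257.]
1.0 [579. 243.]
1.1 [581. 229.]
1.2 [582. 215.]
```

View pics/lev.png

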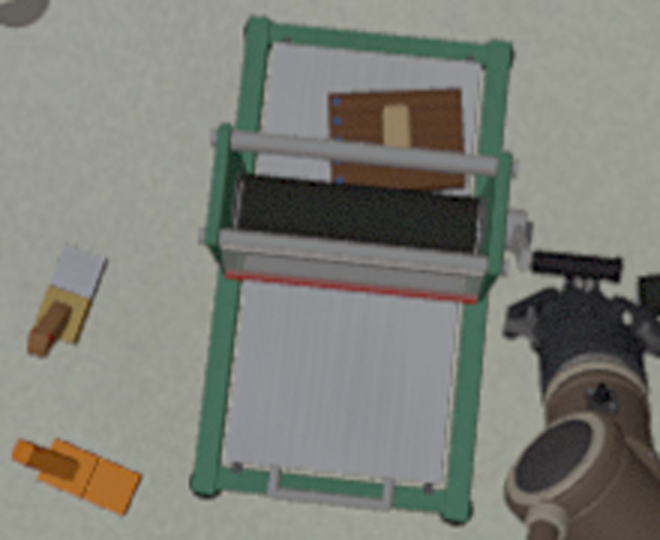

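q ≈ 0.84 rad: the grip shows at crop (577,266), so the lever is well inside its range. I retreat and go to the gauge.

step_arm([
  [[0,-0.03,0.003,-0.022,0],[0,-0.03,0.003,-0.022,0],[0,0,0,0.045,0],[0,0,0.02,0.045,0],[0.06,0,0.055,0,-1.2],[0.06,0,0.055,0,-1.2],[0.06,0,0.055,0,-1.2],[0.06,0,0.055,0,-1.2],[0.06,0,0.055,0,-1.2],[0.06,0,0.055,0,-1.2],[0.06,0,0.055,0,-1.2],[0.06,0,0.055,0,-1.2],[0.06,0,0,0,0]],
])

```text
clock: 12.08
tool_pos: [0.4806, 0.2385, 0.2834]
tcp_rot: [0.13, 0.943, -0.039, 0.304]
wrist_force: [0.5, -0.5, 0.4]
width: 0.703
gripper_force: 0.0
```

```bash
python3 s.py
```

```text
12.075 q [ 0.578  0.028  2.11  -0.74   0.701 -0.214] p [0.4806 0.2385 0.2834] z [ 0.563 -0.152 -0.813] y [0.268 0.963 0.006] tilt 35.7 grasp [0.5109 0.2303 0.2395] tip [0.5216 0.2274 0.2241] F [ 0.5 -0.5  0.4] w 0.703 0.0
```

step_arm([
  [[0.06,-0.007,0.027,-0.036,-1.2],[0.06,-0.007,0.027,-0.036,-1.2],[0.06,-0.006,0.026,-0.036,0],[0.06,0.014,-0.004,-0.02,0],[0.06,0.014,-0.004,-0.02,0],[0.06,0,0,0,0]],
])

```text
clock: 12.82
tool_pos: [0.4875, 0.3039, 0.1316]
tcp_rot: [0.153, 0.94, -0.05, 0.299]
wrist_force: [-0.2, -0.8, -0.5]
width: 0.702
gripper_force: 0.0
```

```bash
python3 s.py; python3 - <<'E'
from h import *
c=cap('top','pics/g1.png',(195,140,110,90),6)
import pose
print((proj(c,pose.tf(pose.Gp,[-.044,0,.05]))-[195,140])*6)
E
```

```text
12.825 q [ 0.692  0.396  2.05  -1.04   0.608  0.298] p [0.4875 0.3039 0.1316] z [ 0.548 -0.185 -0.816] y [ 0.318  0.948 -0.002] tilt 35.3 grasp [0.5171 0.2939 0.0876] tip [0.5275 0.2904 0.0721] F [-0.2 -0.8 -0.5] w 0.702 0.0
[[160.41595038 491.51611007]]
```

View pics/g1.png

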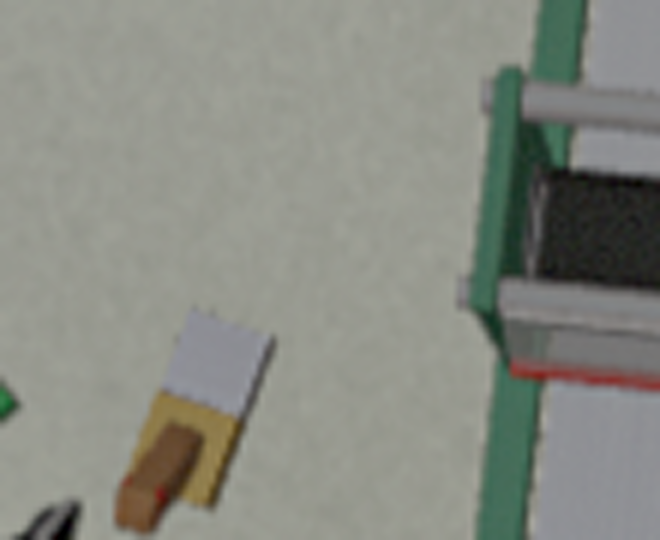

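The handle lies between the finger lines (left finger at crop (60,515), handle at (155,480)). I go in and close.

step_arm([
  [[0.06,0.01,-0.001,-0.0125,0.9],[0.06,0.01,-0.001,-0.0125,0],[0.06,0.01,-0.002,-0.0125,0],[0.06,0,0,0,0],[0,0,0,0,0],[0,0,0,0,0],[0,0,0,0,0],[0,0,0,0,0],[0,0,0,0,0]],
])

```text
clock: 14.0
tool_pos: [0.5159, 0.3017, 0.0946]
tcp_rot: [0.144, 0.942, -0.047, 0.3]
wrist_force: [-2.4, 2.5, 2.7]
width: 0.226
gripper_force: 59.2
```

```bash
python3 s.py
```

```text
14.0 q [ 0.651  0.492  2.012 -1.141  0.548  0.362] p [0.5159 0.3017 0.0946] z [ 0.552 -0.175 -0.815] y [ 0.299  0.954 -0.002] tilt 35.4 grasp [0.5457 0.2923 0.0506] tip [0.5562 0.289  0.0351] F [-2.4  2.5  2.7] w 0.226 59.2
```

step_arm([
  [[0,0,0,0.02,0],[0,-0.01,0,0.035,0],[0,-0.015,0,0.035,0],[0,-0.015,0,0.03,0],[0,-0.003,-0.044,0,1.9],[0,-0.003,-0.044,0,1.9],[0,-0.003,-0.044,0,1.9],[0,-0.002,-0.044,0,1.9],[0,-0.002,-0.044,0,1.9],[0,-0.002,-0.045,0,1.8],[0,0,0,0,0]],
])

```text
clock: 15.38
tool_pos: [0.4591, 0.0521, 0.2114]
tcp_rot: [0.059, 0.953, -0.02, 0.297]
wrist_force: [0.4, 0.4, -3.3]
width: 0.228
gripper_force: 60.2
```

```bash
python3 s.py; cat > g.py <<'E'
from pose import *
import sys
T=cap('top',sys.argv[1],(255,180,130,110),5.5)
from cell import robot
from scipy.spatial.transform import Rotation as R
s=robot.read_state();m=R.from_quat(s["tcp_rot"]).as_matrix()
t=inv(P,s["tool_pos"])[0];print("tcp in press",t.round(4),"zaz rel",np.degrees(np.arctan2(m[1,2],m[0,2])-P[2]).round(1),"est step",(t+[.0776,0,-.1446+.0]).round(4))
zs=float(sys.argv[2])
for x in(-.13,-.09,-.05): print(x,((proj(T,tf(P,[x,0,zs]))[0]-[255,180])*5.5).round())
E
python3 g.py pics/g2.png .142
```

```text
15.375 q [ 0.082 -0.08   2.391 -0.475  0.264 -0.941] p [0.4591 0.0521 0.2114] z [ 0.564 -0.073 -0.822] y [ 0.125  0.992 -0.003] tilt 34.7 grasp [0.4896 0.0481 0.167 ] tip [0.5003 0.0467 0.1514] F [ 0.4  0.4 -3.3] w 0.228 60.2
tcp in press [-0.175   0.0166  0.2119] zaz rel -0.9 est step [-0.0974  0.0166  0.0673]
-0.13 [353. 302.]
-0.09 [362. 213.]
-0.05 [371. 125.]
```

View pics/g2.png

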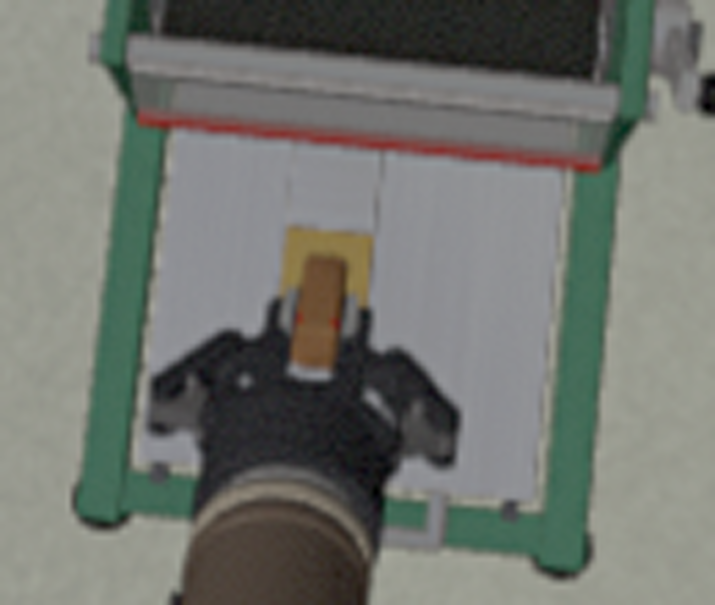

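The picture shows the gauge held straight, with its step line at crop (331,229) about 13 mm left of the press's middle line. That agrees with the estimate. I centre and lower it.

step_arm([
  [[0,-0.001,-0.008,-0.016,0.4],[0,-0.001,-0.008,-0.016,0.5],[0,0,0,-0.016,0],[0,0,0,-0.012,0],[0,0,0,-0.004,0],[0,0,0,0,0]],
])

```text
clock: 16.18
tool_pos: [0.4588, 0.0396, 0.1492]
tcp_rot: [0.048, 0.953, -0.016, 0.299]
wrist_force: [0.1, 0.5, -2.9]
width: 0.22
gripper_force: 60.1
```

```bash
python3 s.py; python3 g.py pics/g3.png .074|head -1
```

```text
16.175 q [ 0.033  0.078  2.427 -1.17   0.085 -0.294] p [0.4588 0.0396 0.1492] z [ 0.569 -0.06  -0.82 ] y [ 0.1    0.995 -0.003] tilt 34.9 grasp [0.4895 0.0363 0.1049] tip [0.5003 0.0352 0.0893] F [ 0.1  0.5 -2.9] w 0.22 60.1
tcp in press [-0.1742  0.0028  0.1497] zaz rel 0.4 est step [-0.0966  0.0028  0.0051]
```

step_arm([
  [[0,0.005,-0.001,-0.002,0],[0,0.005,-0.001,-0.002,0],[0,0,0,0,0],[0,0,0,0,0]],
])

```text
clock: 16.73
tool_pos: [0.4696, 0.0361, 0.1473]
tcp_rot: [0.049, 0.953, -0.016, 0.299]
wrist_force: [-0.2, -0.2, -2.5]
width: 0.225
gripper_force: 60.1
```

```bash
python3 s.py; python3 g.py pics/g3.png .074|head -1
```

```text
16.725 q [ 0.022  0.102  2.406 -1.194  0.079 -0.276] p [0.4696 0.0361 0.1473] z [ 0.569 -0.061 -0.82 ] y [ 0.103  0.995 -0.002] tilt 34.9 grasp [0.5003 0.0328 0.103 ] tip [0.5111 0.0317 0.0875] F [-0.2 -0.2 -2.5] w 0.225 60.1
tcp in press [-0.1636  0.0007  0.1473] zaz rel 0.3 est step [-0.086   0.0007  0.0027]
```

step_arm([
  [[0,0.002,0,-0.002,1],[0,0.002,0,-0.002,1],[0,0,0,0,0],[0,0,0,0,0]],
])

```text
clock: 17.27
tool_pos: [0.4748, 0.0374, 0.1451]
tcp_rot: [0.033, 0.953, -0.012, 0.3]
wrist_force: [0.5, -2.0, 0.4]
width: 0.229
gripper_force: 60.5
```

```bash
python3 s.py; python3 g.py pics/g3.png .074|head -1
```

```text
17.275 q [ 0.013  0.116  2.397 -1.194  0.055 -0.311] p [0.4748 0.0374 0.1451] z [ 0.571 -0.043 -0.82 ] y [ 0.07   0.998 -0.004] tilt 35.0 grasp [0.5056 0.035  0.1008] tip [0.5165 0.0342 0.0852] F [ 0.5 -2.   0.4] w 0.229 60.5
tcp in press [-0.1584  0.0026  0.145 ] zaz rel 2.0 est step [-0.0808  0.0026  0.0004]
```

The wrist force shows the gauge's weight is now on the bed. I slide it in.

step_arm([
  [[0,0.006,-0.001,0,0],[0,0.006,-0.001,0,0],[0,0.006,0,0,0],[0,0.006,-0.001,0,0],[0,0,0,0,0]],
])

```text
clock: 17.95
tool_pos: [0.4987, 0.0351, 0.145]
tcp_rot: [0.032, 0.953, -0.012, 0.3]
wrist_force: [2.6, -0.0, 1.5]
width: 0.228
gripper_force: 60.4
```

```bash
python3 s.py; python3 g.py pics/g3.png .074|head -1
```

```text
17.95 q [ 0.005  0.157  2.347 -1.004  0.054 -0.508] p [0.4987 0.0351 0.145 ] z [ 0.571 -0.042 -0.82 ] y [ 0.069  0.998 -0.004] tilt 35.0 grasp [0.5295 0.0328 0.1007] tip [0.5404 0.032  0.0852] F [ 2.6 -0.   1.5] w 0.228 60.4
tcp in press [-0.1344  0.0029  0.145 ] zaz rel 2.1 est step [-0.0568  0.0029  0.0004]
```

step_arm([
  [[0,0.006,-0.001,0,0],[0,0.006,-0.001,0,0],[0,0.006,0,0,0],[0,0.006,-0.001,0,0],[0,0.006,-0.001,0,0],[0,0.004,0,0,0],[0,0,0,0,0]],
])

```text
clock: 18.88
tool_pos: [0.5323, 0.031, 0.1449]
tcp_rot: [0.032, 0.953, -0.012, 0.3]
wrist_force: [-1.0, 0.9, 3.5]
width: 0.228
gripper_force: 60.8
```

```bash
python3 s.py; python3 g.py pics/g3.png .074|head -1
```

```text
18.875 q [-0.005  0.211  2.277 -0.72   0.059 -0.801] p [0.5323 0.031  0.1449] z [ 0.572 -0.042 -0.819] y [ 0.069  0.998 -0.003] tilt 35.0 grasp [0.5632 0.0287 0.1007] tip [0.574  0.0279 0.0851] F [-1.   0.9  3.5] w 0.228 60.8
tcp in press [-0.1005  0.0027  0.1449] zaz rel 2.2 est step [-0.0229  0.0027  0.0003]
```

Now small steps until the step meets the roller.

step_arm([
  [[0,0.002,0,0,0],[0,0.002,0,0,0],[0,0.002,-0.001,0,0],[0,0.001,0,0,0],[0,0.001,0,0,0],[0,0,0,0,0]],
])

```text
clock: 19.68
tool_pos: [0.5398, 0.03, 0.1449]
tcp_rot: [0.032, 0.953, -0.012, 0.3]
wrist_force: [-5.9, 0.2, 9.6]
width: 0.226
gripper_force: 61.8
```

```bash
python3 s.py; python3 g.py pics/g3.png .074|head -1
```

```text
19.675 q [-0.008  0.223  2.26  -0.658  0.063 -0.865] p [0.5398 0.03   0.1449] z [ 0.571 -0.043 -0.82 ] y [ 0.069  0.998 -0.004] tilt 34.9 grasp [0.5706 0.0277 0.1007] tip [0.5815 0.0269 0.0851] F [-5.9  0.2  9.6] w 0.226 61.8
tcp in press [-0.093   0.0025  0.1449] zaz rel 2.1 est step [-0.0154  0.0025  0.0003]
```

step_arm([
  [[0,0.001,0,0,0],[0,0.001,0,0,0],[0,0,0,0,0]],
])

```text
clock: 20.1
tool_pos: [0.5417, 0.0299, 0.1449]
tcp_rot: [0.032, 0.953, -0.012, 0.3]
wrist_force: [-6.0, 0.1, 9.6]
width: 0.222
gripper_force: 61.8
```

```bash
python3 s.py; python3 g.py pics/g4.png .074
```

```text
20.1 q [-0.008  0.226  2.256 -0.648  0.064 -0.876] p [0.5417 0.0299 0.1449] z [ 0.571 -0.043 -0.82 ] y [ 0.069  0.998 -0.004] tilt 34.9 grasp [0.5725 0.0276 0.1006] tip [0.5834 0.0268 0.085 ] F [-6.   0.1  9.6] w 0.222 61.8
tcp in press [-0.091   0.0026  0.1449] zaz rel 2.1 est step [-0.0134  0.0026  0.0003]
-0.13 [354. 313.]
-0.09 [362. 229.]
-0.05 [371. 145.]
```

View pics/g4.png

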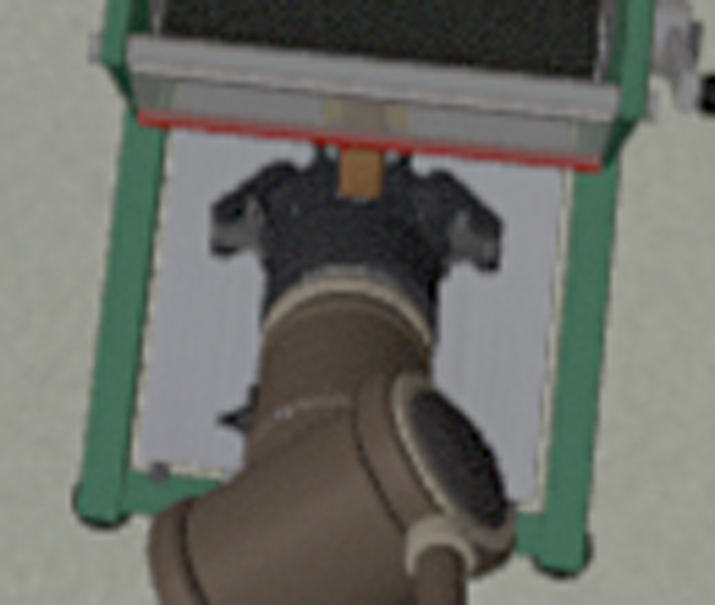

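The gauge is under the guard on the middle line (handle at crop (360,175)), and the force looks like bed friction. A couple more millimetres to feel the stop.

step_arm([
  [[0,0.001,0,0,0],[0,0.001,0,0,0],[0,0,0,0,0]],
])

```text
clock: 20.52
tool_pos: [0.5435, 0.0299, 0.1449]
tcp_rot: [0.033, 0.953, -0.012, 0.3]
wrist_force: [-6.9, -0.2, 10.7]
width: 0.225
gripper_force: 62.3
```

```bash
python3 g.py pics/g5.png .074|head -1; python3 s.py
```

```text
tcp in press [-0.0893  0.0028  0.1449] zaz rel 2.1 est step [-0.0117  0.0028  0.0003]
20.575 q [-0.008  0.229  2.252 -0.637  0.065 -0.886] p [0.5435 0.0299 0.1449] z [ 0.571 -0.043 -0.82 ] y [ 0.069  0.998 -0.004] tilt 34.9 grasp [0.5743 0.0276 0.1006] tip [0.5851 0.0268 0.085 ] F [-7.4 -0.1 11.2] w 0.229 62.3
```

step_arm([
  [[0,0.001,0,0,0],[0,0.001,0,0,0],[0,0,0,0,0]],
])

```text
clock: 20.95
tool_pos: [0.5443, 0.0299, 0.1448]
tcp_rot: [0.033, 0.954, -0.013, 0.299]
wrist_force: [-16.0, 0.6, 19.2]
width: 0.227
gripper_force: 63.6
```

```bash
python3 g.py pics/g6.png .074|head -1; python3 s.py
```

```text
tcp in press [-0.0884  0.0028  0.1448] zaz rel 2.0 est step [-0.0108  0.0028  0.0002]
21.0 q [-0.007  0.23   2.25  -0.626  0.067 -0.897] p [0.5443 0.0299 0.1448] z [ 0.57  -0.044 -0.821] y [ 0.07   0.998 -0.005] tilt 34.8 grasp [0.5751 0.0275 0.1005] tip [0.5859 0.0267 0.0849] F [-15.8   1.1  19. ] w 0.23 63.6
```

The contact is clear (x force −16 N at about −11 mm). I draw it back.

step_arm([
  [[0,-0.003,0,0,0],[0,-0.006,0.001,0,0],[0,-0.006,0.001,0,0],[0,-0.006,0.001,0,0],[0,-0.006,0,0,0],[0,-0.006,0.001,0,0],[0,-0.006,0.001,0,0],[0,-0.006,0.001,0,0.5],[0,-0.006,0,0,0.5],[0,-0.006,0.001,0,0.5],[0,-0.006,0.001,0,0.5],[0,-0.006,0.001,0,0.5],[0,-0.006,0,0,0.5],[0,-0.005,0.001,0,0.5],[0,0,0,0,0]],
])

```text
clock: 22.88
tool_pos: [0.4638, 0.0436, 0.1482]
tcp_rot: [0.005, 0.956, -0.008, 0.292]
wrist_force: [-1.1, -0.1, -3.8]
width: 0.229
gripper_force: 60.1
```

```bash
python3 g.py pics/g7.png .074; python3 s.py
```

```text
tcp in press [-0.1692  0.0076  0.1488] zaz rel 4.5 est step [-0.0916  0.0076  0.0042]
-0.13 [354. 313.]
-0.09 [362. 229.]
-0.05 [371. 145.]
22.925 q [ 0.014  0.086  2.411 -0.481  0.057 -1.074] p [0.4646 0.0436 0.1488] z [ 0.56  -0.018 -0.829] y [ 0.014  1.    -0.013] tilt 34.1 grasp [0.4948 0.0427 0.104 ] tip [0.5055 0.0423 0.0883] F [ 0.6  0.7 -3. ] w 0.226 60.1
```

step_arm([
  [[0,0.002,0,-0.002,0],[0,0.001,0,-0.002,0],[0,0,0,0,0]],
])

```text
clock: 23.3
tool_pos: [0.4702, 0.0445, 0.1483]
tcp_rot: [0.005, 0.956, -0.008, 0.294]
wrist_force: [-0.9, 0.4, -2.4]
width: 0.222
gripper_force: 60.1
```

```bash
python3 g.py pics/g8.png .074; python3 s.py
```

```text
tcp in press [-0.1638  0.0091  0.1483] zaz rel 4.4 est step [-0.0862  0.0091  0.0037]
-0.13 [354. 313.]
-0.09 [362. 229.]
-0.05 [371. 145.]
23.35 q [ 0.017  0.098  2.401 -0.543  0.055 -1.01 ] p [0.4701 0.0445 0.1483] z [ 0.561 -0.019 -0.827] y [ 0.014  1.    -0.013] tilt 34.2 grasp [0.5005 0.0434 0.1036] tip [0.5111 0.0431 0.0879] F [ 0.9  0.2 -3.8] w 0.224 60.1
```

View pics/g8.png

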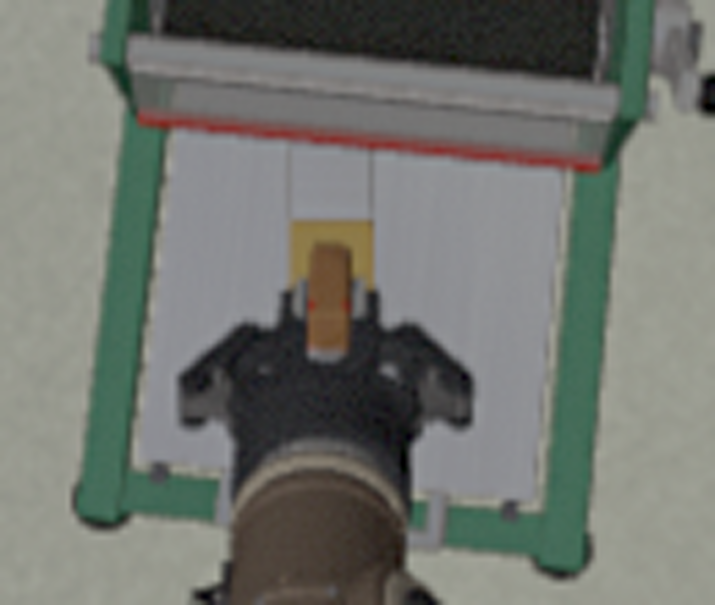

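The gauge is clear of the roller, with its step line at crop (332,221), x ≈ −87 mm. It hangs about 3 mm high, so I press straight down.

step_arm([
  [[0,-0.001,0,-0.004,0],[0,-0.001,0,-0.004,0],[0,-0.001,0,-0.004,0],[0,0,0,0,0]],
])

```text
clock: 23.85
tool_pos: [0.471, 0.0471, 0.1452]
tcp_rot: [0.006, 0.956, -0.011, 0.294]
wrist_force: [-8.7, -3.2, 16.4]
width: 0.226
gripper_force: 62.8
```

```bash
python3 g.py pics/g9.png .074|head -1; python3 s.py
```

```text
tcp in press [-0.1632  0.0118  0.1452] zaz rel 3.9 est step [-0.0856  0.0118  0.0006]
23.9 q [ 0.028  0.109  2.399 -0.834  0.054 -0.708] p [0.471  0.0471 0.1452] z [ 0.563 -0.024 -0.826] y [ 0.019  1.    -0.016] tilt 34.3 grasp [0.5014 0.0458 0.1006] tip [0.5121 0.0454 0.0849] F [-7.9 -4.3 16.6] w 0.229 62.8
```

step_arm([
  [[0,0,0,0.001,0],[0.06,0,0,0,0],[0.06,0,0,0,0],[0.06,0,0,0,0],[0.06,0,0,0,0],[0.06,-0.006,0,0.012,0],[0.06,-0.012,0,0.02,0],[0.06,-0.012,0,0.02,0],[0.06,-0.012,0,0.02,0],[0.06,0,0,0.05,0],[0.06,0,0.06,0.01,0],[0.06,0,0.06,0.01,0],[0.06,0,0.06,0.01,0],[0.06,0,0.06,0,0],[0.06,0,0,0,0]],
])

```text
clock: 25.78
tool_pos: [0.4266, 0.2711, 0.2902]
tcp_rot: [0.002, 0.958, -0.009, 0.288]
wrist_force: [-0.3, -1.5, -0.5]
width: 0.704
gripper_force: 0.0
```

```bash
python3 s.py; python3 - <<'E'
import sys; sys.argv=['x']
from pose import *
T=cap('top','pics/end.png',(205,110,220,180),3.3)
px2=lambda X:((proj(T,tf(P,X))-[205,110])*3.3).round()
print("q",[(q,px2(grip(q))[0]) for q in(.64,.84,1.11)])
print("step top line at -.077,-.087",px2([-.077,.01,.074]),px2([-.087,.01,.074]))
E
```

```text
25.775 q [ 0.649 -0.072  2.18  -0.611  0.652 -0.497] p [0.4266 0.2711 0.2902] z [ 0.552 -0.018 -0.834] y [ 0.009  1.    -0.016] tilt 33.5 grasp [0.4564 0.2702 0.2451] tip [0.4669 0.2698 0.2293] F [-0.3 -1.5 -0.5] w 0.704 0.0
q [(0.64, array([630., 321.])), (0.84, array([634., 292.])), (1.11, array([639., 250.]))]
step top line at -.077,-.087 [[372. 351.]] [[370. 363.]]
```

View pics/end.png

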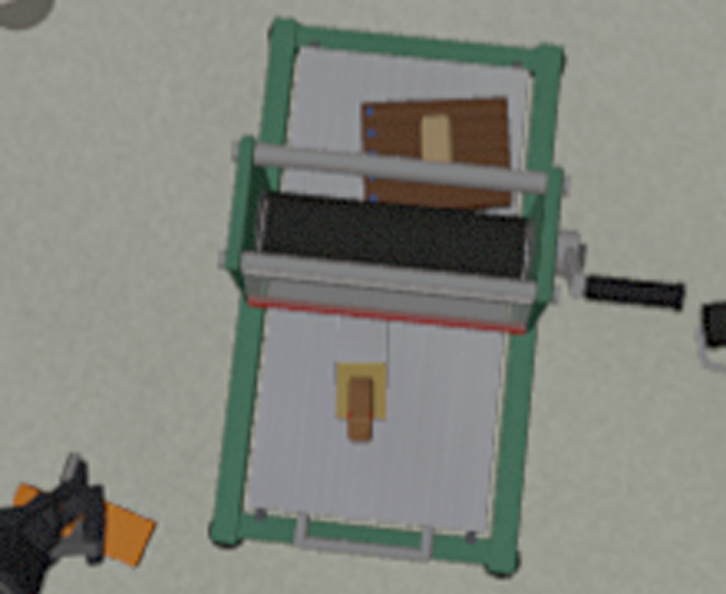

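The end picture shows the gauge standing flat, with its step line at crop (362,363), x ≈ −87 mm. The lever grip is at (634,292), q ≈ 0.84, the block is where it was, and the gripper touches nothing. I hand it in.

```bash
python3 -c "
from cell import robot
print(robot.close_job())"
```

```text
the job is handed in; nothing more can be done
None
```

The job is handed in (no verdict came back): lever set at about 0.84 rad (gap about 21.7 mm), gauge slid in until its step met the roller at about 16 N on the wrist, then drawn out and left on the near bed with its step face about 87 mm before the roller's middle.

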